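Click the lamp tester's dial round to its index pin and press the button

TASK

Set the lamp tester for the stud that stands on it: with a fingertip on the big knurled dial, turn it clockwise until its white line clicks in at the upright steel index pin, not past it, take the finger off the dial, and only then press the round button beside it all the way in with a fingertip and let it come back out. Touch lightly, and pinch, lift or shift nothing: the stud on the tester and the parts, bottles and tools around it stay where they are.

Things in the scene. Friction and masses are not known exactly. Their poses are not given: they have to be found in the camera images.
- tester: lamp tester: low fixed enclosure, grey with aluminium top, 200 (x) x 310 (y) x 45 mm; turned up to 0.3 rad about z. Origin: centre of its underside; x away from its front, y to its left, z up. On its flat top: dial at (0, 85) mm, push button at (-72, 20), road stud on a rubber pad at (25, -85), its top 95 mm above the bench, tweezers at (-78, -85). The stud's edge is 64 mm from its centre
- dial_top (a point): centre of the dial's flat top, 78 mm above the bench. Black disc 100 mm across, 26 mm high, too wide to pinch, axis vertical, knurled on the rim and the top's outer band (radius 31 to 46 mm); nothing sticks out. Sprung: a finger on top sinks it up to 6 mm (1.6 N at first, 10.5 N at the bottom); it springs back. A finger pressed on the band with 4 to 10 N turns it by friction
- dial_line (a point): outer end of the white line on the dial's top, 49 mm from the axis (the line runs on down the rim)
- dial (a joint): turn of the dial in rad, growing clockwise seen from above: 0 at the start, the white line then points to the tester's left (+y). Clicks into a detent every 0.785 rad (45 degrees) from 0 to 3.142, at short black marks on the tester, and is drawn to the nearest when let go. The index pin stands 1, 2 or 3 clicks on. Detent torque up to 0.025 N m; stops at -0.2 and 3.34
- key_top (a point): centre of the top of the round steel push button, 28 mm across, 67 mm above the bench, in a black ring 44 mm across whose top is 57 mm above the bench; pressed straight down
- key (a joint): travel of the push button in m: 0 out, 0.006 fully in; it takes 1.5 N to start and 5 N to hold it fully in, and springs back by itself
- stud_test: road stud on the tester's pad, 128 mm across, 47 mm high, about 0.4 kg, loose; origin: centre of its underside. Leave it alone
- tweezers_loose: steel tweezers on the tester, 14 x 126 x 10 mm, along its y, loose; origin: centre of the underside. Leave alone
- stud_13: loose road stud on the bench to the right, 128 mm across, 47 mm high; origin: centre of the underside. Leave alone
- stud_21: another loose road stud on the bench to the right, 128 mm across, 47 mm high; origin: centre of the underside. Leave alone
- housing_12: loose open stud housing on the bench to the left, 128 mm across, 36 mm high; origin: centre of the underside. Leave alone
- lens: loose spare lens on the bench to the left, 121 mm across, 14 mm high; origin: centre of the underside. Leave alone
- thread_lock: red dosing bottle, upright, 33 mm across, 88 mm high; origin: centre of the underside. Leave alone
- oil: white dosing bottle, upright, 38 mm across, 105 mm high; origin: centre of the underside. Leave alone
- pin_top (a point): top centre of the index pin, a fixed dark steel pin with a round head 14 mm across, standing 18 mm above the tester's top (63 mm above the bench), 65 mm from the dial's axis, in one of three sockets at the dial's second to fourth click; the other two sockets hold flat steel plugs 11 mm across. It shows where the white line must point

How it is judged:
On the way, in this order (a step that is already met when the one before it is completed fails the run):
1. the dial has clicked in at the index pin and the finger is off it (x of pin_top in the frame of dial_line between -0.0065 and 0.0065 m and horizontal distance between pin_top and dial_line below 0.018 m and contact force between the fingers and dial below 0.5 N), for 0.2 s.
2. the button is pressed all the way in (x of pin_top in the frame of dial_line between -0.0065 and 0.0065 m and horizontal distance between pin_top and dial_line below 0.018 m and value of joint key above 0.005 m), for 0.05 s.
At the end, for the whole second after the job is handed in: The dial rests in the detent at the index pin (white line within 0.1 rad of it), the push button, pressed fully in after that, is back out (under 1 mm), every bystander is within 15 mm of where it was and the bottles stand (x of pin_top in the frame of dial_line between -0.0065 and 0.0065 m and horizontal distance between pin_top and dial_line below 0.018 m and value of joint key below 0.001 m and distance of each of stud_test, tweezers_loose, stud_13, stud_21, housing_12, thread_lock, lens, oil from where it was at the start of the episode below 0.015 m and angle between each of thread_lock, oil's own z axis and vertical below 0.2 rad); the robot touches nothing.
It fails at once if the dial is turned past the index pin, nearly half-way to the next click or more (0.35 rad) (x of pin_top in the frame of dial_line below -0.0223 m).
It fails at once if the button is pressed while the dial is not at the index pin (value of joint key above 0.003 m and not (x of pin_top in the frame of dial_line between -0.0065 and 0.0065 m and horizontal distance between pin_top and dial_line below 0.018 m)).
It fails at once if the dial or the button is leaned on with more than 40 N (contact force between any of the arm, the fingers and dial above 40 N or contact force between the fingers and key above 40 N).
It fails at once if a bystander is lifted, pushed or knocked more than 15 mm away (distance of any of stud_test, tweezers_loose, stud_13, stud_21, housing_12, thread_lock, lens, oil from where it was at the start of the episode above 0.015 m).
It also fails if it takes over 54 s, if anything falls off the work surface, if the arm or the gripper's body presses on something with over 40 N, if the wrist force passes 120 N, or if a joint passes its speed limit or range.

ROBOT

A 7-joint arm with a two-finger parallel gripper is mounted at the origin on a cart in front of the work surface, level with it; the furniture and walls round the work are solid. World frame = base frame: x ahead of the robot, y to its left, z up, the work surface at z = 0. Lengths are in m, angles in rad, forces in N, time in s.
With the tool pointing down it reaches from about 0.4 to 0.9 m from the base axis. Payload 5.5 kg.
Tool frame: the origin (TCP) lies on the centre line of the jaws, within the pads' length; the fingertips stand 8 mm ahead of it and the grasp point (between the pads) lies 11 mm behind it; z points along the fingers, y is the direction in which the jaws open and shut (so a half turn about z gives the same grasp; the last joint's range is limited). The gripper opens to 85 mm and grips with 20 to 120 N. Pads are 22 mm wide; open, the fingers measure 114 mm over their backs; the gripper's body (76 mm by 85 mm) begins 54 mm behind the grasp point. The pads swing forward as they close: fully open they stand 13 mm farther back than shut.
Start: joints at [0.263, 0.501, -0.427, 1.55, 0.221, 1.138, -0.21], TCP at [0.65, 0, 0.239] pointing down, gripper open.
Joint ranges: [-2.88, 2.88], [-0.31, 2.03], [-1.54, 1.56], [0.2, 2.42], [-1.41, 4.55], [0.19, 2.02], [-2.57, 2.57]. Speed limits (rad/s): [2.57, 2.57, 3.14, 3.14, 3.14, 3.14, 3.14].

INTERFACE

Orientations are given as a rotation vector (axis times angle).
In Python, from station import manip, imaging, hand_in gives the robot as it stands.
- The arm moves only by the tool arm_command, never from a script. Its argument "moves" is a list of rows, each an object of numbers: "rx", "ry", "rz": the turn, a rotation vector about the tool's x, y, z scaled (see below); "x", "y", "z": the shift along the tool's x, y, z scaled (see below); "jaw": the closure, from -1 (fully open) to 1 (shut). In form: [{"rx": .., "ry": .., "rz": .., "x": .., "y": .., "z": .., "jaw": ..}, ...]. A call has 1 to 8 rows; each row shifts and turns the commanded pose from where the row before left it, along the tool's axes as they then stand; what a row does not reach is not made up. The controller multiplies each number of a shift by 0.04 m and each number of a turn by 60 degrees. A row lasts 1/8 s, in which the tool goes at most 62.5 mm and 10.7 degrees, less where a joint would pass 70% of its speed; a pose out of reach is approached as far as the arm can. A call with a number of a shift or a turn outside -1 to 1 is refused whole. A call with a gripper value outside its range is refused whole. The fingers move at their own pace and stop on an object; "grip_force" is the grip in N (left out, the last holds). Time passes only in rows, so rows that do not move let the fingers close. It gives the time, the measured TCP pose, the force and the opening at its end, in the units of the state.
- manip.observe(): the state, without advancing time (a new reading comes with each control period).
- imaging.read_camera(name): name is "scene" or "side" or "wrist"; returns the picture (480x640x3 uint8, blue, green, red); there is no depth.
- imaging.calibration(name): a dict with "fx", "fy", "cx", "cy" (pixels), "T" (4x4, takes a point from camera to world coordinates); the wrist camera has in their place "mount" (4x4, takes a point from camera to tool coordinates, whose origin is the TCP and whose axes are the flange's). Camera axes: x right, y down, z forward; pixel columns grow to the right and rows downward; lengths in m; the calibration is good to about 2 mm. A picture is of the moment at which its call begins: read the wrist's pose just before it. calibration takes no time and is no camera call.
- hand_in(): hands the job in, once; it reports no verdict.
The state is a dict: "t": time; "joint_positions": joint angles; "qvel": joint speeds; "tau": joint torques, N m; "eef_pos": TCP position; "ee_rot": TCP orientation; "ft_force": force on the tool from outside, world axes, zero at the start; "torque": the same for the moment, N m; "finger_gap": finger opening in m.
Only numpy, scipy, OpenCV 4.12 (cv2) and the standard library are available. Lean on these libraries where they do the work, as an engineer would, in place of code of your own. Each camera call takes 0.05 s, during which the arm holds its last target.

## Working session

There is one attempt and no reset: what is moved stays moved. The work goes in short steps, Python scripts to look and compute and a tool call to move; the robot and the scene stay as the last step left them, time stands still between calls to the robot, and variables do not carry over. Pictures are saved under pics/ and viewed, and the job is handed in when it is done.

Besides the shell and the picture viewer there is one more tool, called after "Emit:" as name(argument=value, ...) on one line, values as JSON. arm_command: Moves the arm, as the interface text tells. Shifts and turns lie within -1 to 1; 1 stands for 0.04 m of shift or 60 degrees of turn. Its arguments: {"type":"object","properties":{"moves":{"type":"array","items":{"type":"object","properties":{"rx":{"type":"number","minimum":-1,"maximum":1},"ry":{"type":"number","minimum":-1,"maximum":1},"rz":{"type":"number","minimum":-1,"maximum":1},"x":{"type":"number","minimum":-1,"maximum":1},"y":{"type":"number","minimum":-1,"maximum":1},"z":{"type":"number","minimum":-1,"maximum":1},"jaw":{"type":"number"}}}},"grip_force":{"type":"number"}},"required":["moves"]}

```bash
ls; mkdir -p pics
python3 - <<'E'
from station import manip, imaging
import cv2,numpy as np
s=manip.observe(); print({k:np.round(v,3).tolist() for k,v in s.items()})
for n in ["scene","side","wrist"]:
    cv2.imwrite(f"pics/{n}0.png",imaging.read_camera(n)); c=imaging.calibration(n); print(n,{k:np.round(v,3).tolist() for k,v in c.items()})
E
```

```text
pics
{'t': 0.0, 'joint_positions': [0.263, 0.502, -0.427, 1.551, 0.221, 1.138, -0.21], 'qvel': [0.001, -0.001, 0.0, 0.0, 0.001, 0.002, 0.0], 'tau': [0.0, -56.952, -5.817, -28.094, 0.011, 0.012, 0.0], 'eef_pos': [0.649, -0.0, 0.238], 'ee_rot': [-2.22, -2.22, 0.002], 'ft_force': [0.437, 0.355, -0.304], 'torque': [-0.007, 0.017, 0.031], 'finger_gap': 0.086}
scene {'fx': 531.209, 'fy': 531.209, 'cx': 322.86, 'cy': 243.955, 'T': [[0.551, -0.475, 0.686, -0.343], [-0.834, -0.336, 0.437, -0.537], [0.022, -0.813, -0.582, 0.776], [0.0, 0.0, 0.0, 1.0]]}
side {'fx': 550.301, 'fy': 550.301, 'cx': 314.36, 'cy': 239.517, 'T': [[0.99, -0.092, 0.103, 0.297], [-0.137, -0.589, 0.797, -1.311], [-0.012, -0.803, -0.595, 1.02], [0.0, 0.0, 0.0, 1.0]]}
wrist {'fx': 345.105, 'fy': 345.105, 'cx': 317.031, 'cy': 239.797, 'mount': [[-0.001, -0.955, -0.298, 0.076], [1.0, -0.001, 0.0, -0.0], [-0.001, -0.298, 0.955, -0.134], [0.0, 0.0, 0.0, 1.0]]}
```

View pics/scene0.png

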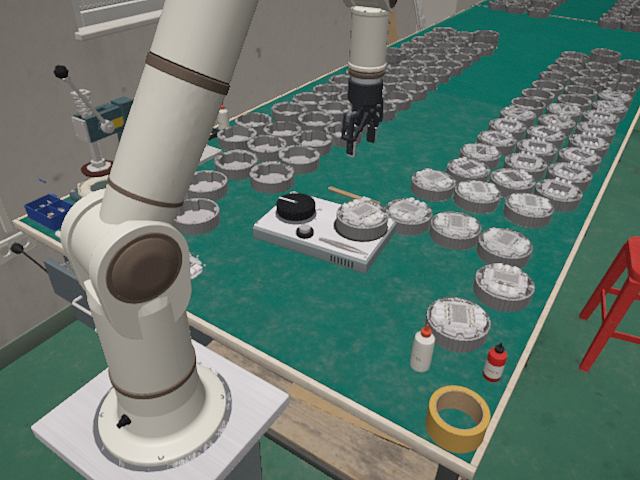

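View pics/side0.png

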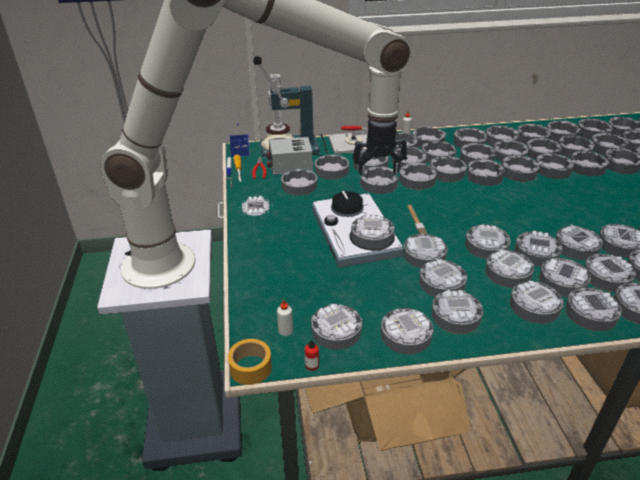

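View pics/wrist0.png

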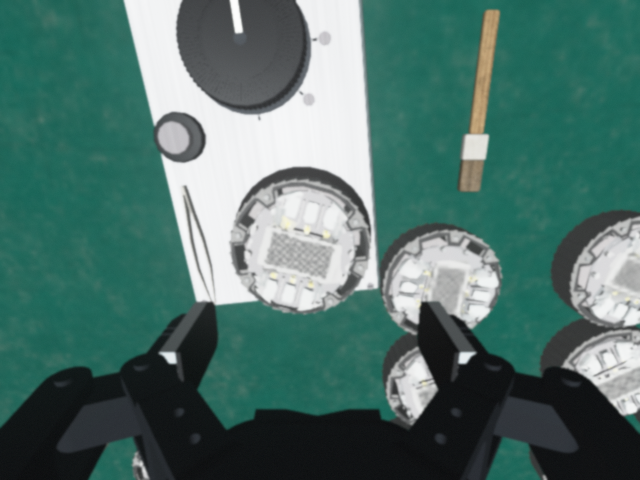

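The wrist view shows the dial at about (240,40) with its line pointing up (+y). Plugs are near (325,38) and (309,98), the button is at (180,138) and the stud at (303,250). The pin is out of view, probably at click 1, so I'll measure and look from above the dial.

```bash
cat > h.py <<'E'
from station import manip, imaging
import cv2,numpy as np
from scipy.spatial.transform import Rotation as R
def shot(n,name):
    s=manip.observe(); im=imaging.read_camera(n); cv2.imwrite(f"pics/{name}.png",im); return s,im
def camT(n,s=None):
    c=imaging.calibration(n); K=np.array([[c['fx'],0,c['cx']],[0,c['fy'],c['cy']],[0,0,1]])
    if n!='wrist': return K,np.array(c['T'])
    M=np.eye(4);M[:3,:3]=R.from_rotvec(s['ee_rot']).as_matrix();M[:3,3]=s['eef_pos']
    return K,M@np.array(c['mount'])
def ray(n,uv,z,s=None):
    K,T=camT(n,s); d=T[:3,:3]@np.linalg.solve(K,[uv[0],uv[1],1]); return T[:3,3]+d*(z-T[2,3])/d[2]
def proj(n,p,s=None):
    K,T=camT(n,s); q=K@(np.linalg.inv(T)@np.append(p,1))[:3]; return q[:2]/q[2]
E
python3 - <<'E'
from h import *
s=manip.observe()
for nm,uv,z in [("dial",(240,37),.078),("key",(173,135),.067),("stud",(305,245),.092),("plug90",(325,38),.046),("plug135",(309,98),.046),("cornerL",(195,305),.045),("edgeL",(125,0),.045),("cornerR",(378,290),.045)]:
    print(nm,ray("wrist",uv,z,s).round(4))
E
```

```text
dial [0.5912 0.1445 0.078 ]
key [0.5272 0.0735 0.067 ]
stud [ 0.639  -0.0166  0.092 ]
plug90 [0.6561 0.1512 0.046 ]
plug135 [0.6423 0.1044 0.046 ]
cornerL [ 0.5201 -0.0987  0.045 ]
edgeL [0.4923 0.1792 0.045 ]
cornerR [ 0.7128 -0.0814  0.045 ]
```

Emit:
arm_command(moves=[{"x":1,"y":-0.6,"jaw":1},{"x":1,"y":-0.6,"jaw":1},{"x":0.5,"jaw":1},{"jaw":1},{"jaw":1},{"jaw":1}], grip_force=20)

```text
validation failed for argument at $.mo...
```

Run:
```python
from h import *
s,im=shot("wrist","w1"); print(s['eef_pos'],s['ee_rot'],s['ft_force'],s['finger_gap'],s['t'])
shot("scene","s1")
```

```text
[ 6.49474823e-01 -3.47298057e-05  2.38504966e-01] [-2.22058583e+00 -2.22075014e+00  1.61809835e-03] [ 0.29816877  0.05977231 -0.1387535 ] 0.08539287715795447 0.15
```

View pics/w1.png

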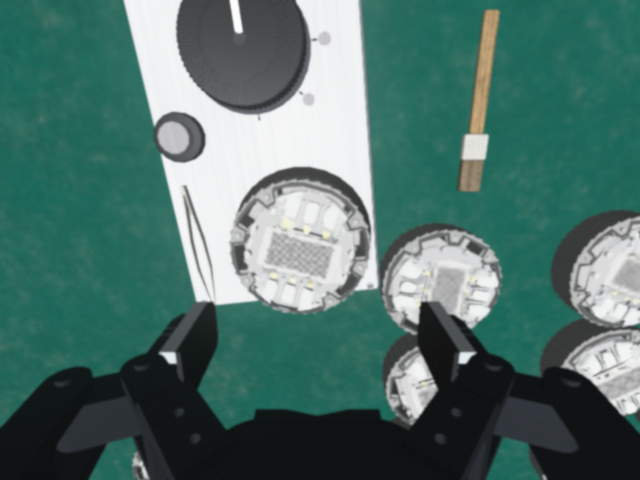

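Emit:
arm_command(moves=[{"rx":0,"ry":0,"rz":0,"x":1,"y":-0.6,"z":0,"jaw":1},{"rx":0,"ry":0,"rz":0,"x":1,"y":-0.6,"z":0,"jaw":1},{"rx":0,"ry":0,"rz":0,"x":0.5,"y":0,"z":0,"jaw":1},{"rx":0,"ry":0,"rz":0,"x":0,"y":0,"z":0,"jaw":1},{"rx":0,"ry":0,"rz":0,"x":0,"y":0,"z":0,"jaw":1},{"rx":0,"ry":0,"rz":0,"x":0,"y":0,"z":0,"jaw":1}], grip_force=20)

```text
t: 1.0
eef_pos: [0.6026, 0.0979, 0.239]
ee_rot: [2.224, 2.218, -0.001]
ft_force: [-0.1, -0.2, -0.3]
finger_gap: -0.0
```

Run:
```python
from h import *
s,im=shot("wrist","w2"); print(s['eef_pos'],s['ee_rot'],s['ft_force'],s['finger_gap'],s['t'])
```

```text
[0.60263825 0.09785704 0.23899622] [ 2.22438320e+00  2.21787564e+00 -1.08800575e-03] [-0.06699032 -0.22406602 -0.27814044] -3.1058908063970154e-05 1.0
```

View pics/w2.png

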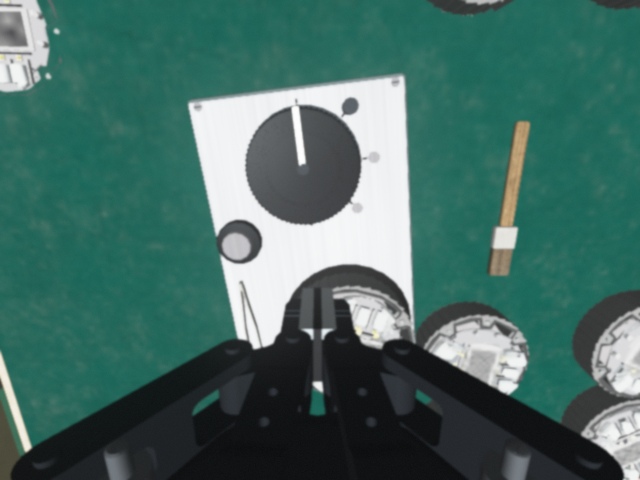

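The pin's dark head is at (350,105), one click on. The plugs are at (374,157) and (357,208). The dial centre is near (303,170), the line's end near (296,107) and the button at (236,247).

```bash
cat > meas.py <<'E'
from h import *
def meas(im,s):
    hsv=cv2.cvtColor(im,cv2.COLOR_BGR2HSV)
    m=cv2.inRange(hsv,(0,0,150),(180,60,255)); m=cv2.morphologyEx(m,cv2.MORPH_OPEN,np.ones((3,3)))
    return m
E
python3 - <<'E'
from h import *
s=manip.observe(); im=cv2.imread("pics/w2.png")
z=cv2.resize(im[70:280,180:430],None,fx=3,fy=2.857,interpolation=cv2.INTER_CUBIC); z=cv2.resize(im[70:270,180:440],None,fx=3,fy=3,interpolation=cv2.INTER_CUBIC); cv2.imwrite("pics/z2.png",z)
for nm,uv,zz in [("dial",(303,169),.078),("lineend",(296,107),.078),("key",(236,247),.067),("pin",(350,105),.063),("plug90",(374,157),.046),("plug135",(357,208),.046),("cTL",(190,102),.045),("cTR",(404,76),.045)]:
    print(nm,ray("wrist",uv,zz,s).round(4))
E
```

```text
dial [0.5909 0.1443 0.078 ]
lineend [0.5861 0.1932 0.078 ]
key [0.5266 0.0715 0.067 ]
pin [0.6306 0.1955 0.063 ]
plug90 [0.6555 0.1517 0.046 ]
plug135 [0.6412 0.1038 0.046 ]
cTL [0.4903 0.1998 0.045 ]
cTR [0.6785 0.2202 0.045 ]
```

View pics/z2.png

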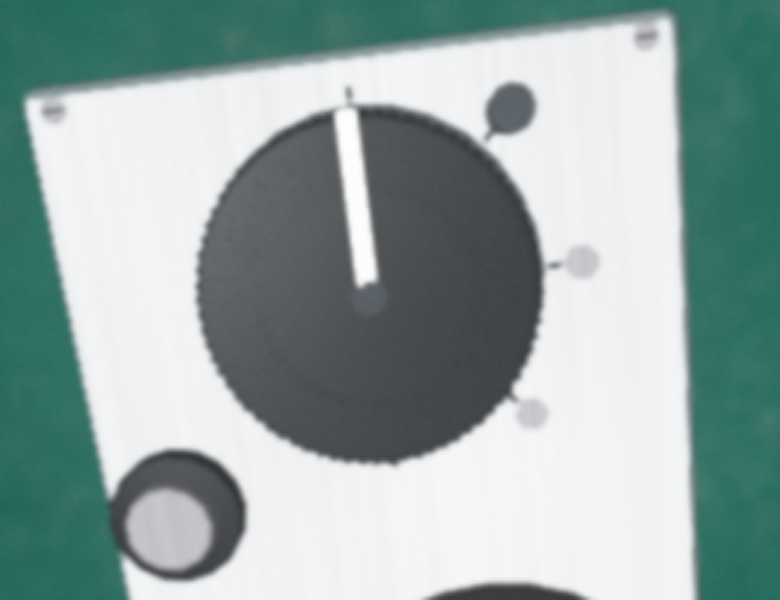

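Tester yaw is about 0.1 rad, with the dial at (0.591, 0.144), the button at (0.526, 0.072) and the pin at click 1. The fingertip goes over the dial's near-right band with the tool's x pointed at the dial axis, so the whole sweep is one rigid rotation.

Emit:
arm_command(moves=[{"rx":0,"ry":0,"rz":0,"x":0.305,"y":0.065,"z":0.85,"jaw":1},{"rx":0,"ry":0,"rz":-0.125,"x":0,"y":0,"z":0.85,"jaw":1},{"rx":0,"ry":0,"rz":-0.125,"x":0,"y":0,"z":0.85,"jaw":1},{"rx":0,"ry":0,"rz":-0.125,"x":0,"y":0,"z":0.6,"jaw":1},{"rx":0,"ry":0,"rz":0,"x":0,"y":0,"z":0,"jaw":1},{"rx":0,"ry":0,"rz":0,"x":0,"y":0,"z":0,"jaw":1}])

```text
t: 1.8
eef_pos: [0.6054, 0.1119, 0.1142]
ee_rot: [1.749, 2.609, 0.001]
ft_force: [-0.0, -0.5, 0.3]
finger_gap: -0.0002
```

Run:
```python
from h import *
s,im=shot("wrist","w3"); print(s['eef_pos'],R.from_rotvec(s['ee_rot']).as_matrix().round(3),s['ft_force'],s['t'])
c=np.array([.591,.1443]); Rm=R.from_rotvec(s['ee_rot']).as_matrix(); d=np.append(c,s['eef_pos'][2])-s['eef_pos']; print("centre in tool",(Rm.T@d).round(4))
print(proj("wrist",s['eef_pos']+Rm[:,2]*.008,s), proj("wrist",[.591,.1443,.078],s))
```

```text
[0.60544372 0.11190893 0.11420247] [[-0.38   0.925  0.001]
 [ 0.925  0.38   0.   ]
 [-0.     0.001 -1.   ]] [-0.04807454 -0.52494344  0.26387768] 1.8
centre in tool [ 0.0354 -0.0011 -0.    ]
[317.31562473 304.85194235] [314.98752797 215.43577772]
```

View pics/w3.png

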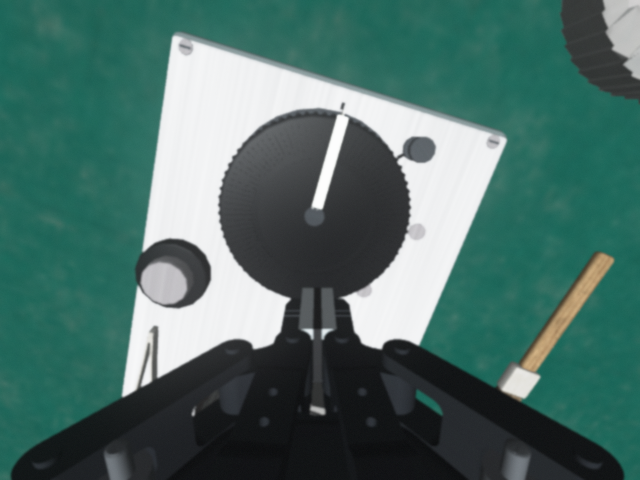

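The dial axis projects to (315,215), which matches the hub in the picture, and the fingertip is over the near band. I'll lower until it touches.

Emit:
arm_command(moves=[{"rx":0,"ry":0,"rz":0,"x":-0.04,"y":-0.03,"z":0.4,"jaw":1},{"rx":0,"ry":0,"rz":0,"x":0,"y":0,"z":0.2,"jaw":1},{"rx":0,"ry":0,"rz":0,"x":0,"y":0,"z":0.1,"jaw":1},{"rx":0,"ry":0,"rz":0,"x":0,"y":0,"z":0.05,"jaw":1},{"rx":0,"ry":0,"rz":0,"x":0,"y":0,"z":0,"jaw":1}])

```text
t: 2.48
eef_pos: [0.6047, 0.1104, 0.0839]
ee_rot: [1.745, 2.611, 0.001]
ft_force: [-0.1, -0.6, 5.0]
finger_gap: -0.0002
```

Emit:
arm_command(moves=[{"rx":0,"ry":0,"rz":0,"x":0,"y":0,"z":0.035,"jaw":1},{"rx":0,"ry":0,"rz":0.075,"x":0.003,"y":-0.0726,"z":0,"jaw":1},{"rx":0,"ry":0,"rz":0.075,"x":0.003,"y":-0.0726,"z":0,"jaw":1},{"rx":0,"ry":0,"rz":0.075,"x":0.003,"y":-0.0726,"z":0,"jaw":1},{"rx":0,"ry":0,"rz":0.075,"x":0.003,"y":-0.0726,"z":0,"jaw":1},{"rx":0,"ry":0,"rz":0.075,"x":0.003,"y":-0.0726,"z":0,"jaw":1},{"rx":0,"ry":0,"rz":0,"x":0,"y":0,"z":0,"jaw":1}])

```text
t: 3.35
eef_pos: [0.5911, 0.1076, 0.0831]
ee_rot: [2.221, 2.219, 0.003]
ft_force: [0.9, -1.4, 5.6]
finger_gap: -0.0001
```

Run:
```python
from h import *
s,im=shot("wrist","w4"); print(s['eef_pos'],s['ft_force'],s['t'])
c=np.array([.591,.1443]); Rm=R.from_rotvec(s['ee_rot']).as_matrix(); d=np.append(c,s['eef_pos'][2])-s['eef_pos']; print("centre in tool",(Rm.T@d).round(4),Rm[:,0].round(3))
print(proj("wrist",[.591,.1443,.075],s))
```

```text
[0.59107942 0.10762667 0.08312581] [ 0.87071345 -1.44069613  5.645837  ] 3.35
centre in tool [ 0.0367 -0.0001  0.    ] [0.001 1.    0.   ]
[316.59948603 227.78284061]
```

View pics/w4.png

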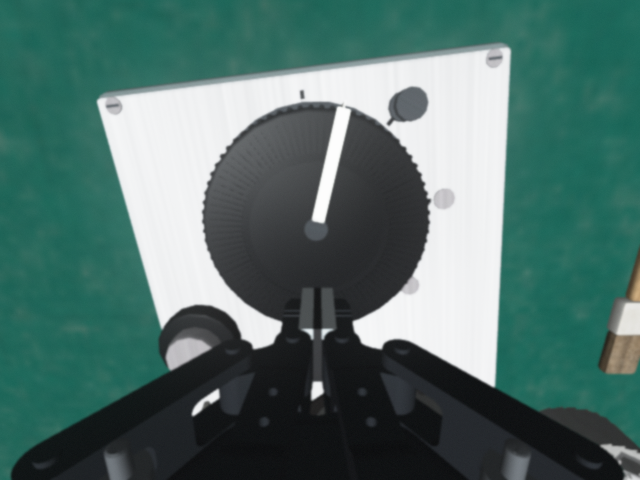

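The dial turned with the finger: the line is now at (344,107), about halfway to the mark at (390,122). I'll do the second half.

Emit:
arm_command(moves=[{"rx":0,"ry":0,"rz":0.075,"x":0.003,"y":-0.0726,"z":0,"jaw":1},{"rx":0,"ry":0,"rz":0.075,"x":0.003,"y":-0.0726,"z":0,"jaw":1},{"rx":0,"ry":0,"rz":0.075,"x":0.003,"y":-0.0726,"z":0,"jaw":1},{"rx":0,"ry":0,"rz":0.075,"x":0.003,"y":-0.0726,"z":0,"jaw":1},{"rx":0,"ry":0,"rz":0.075,"x":0.003,"y":-0.0726,"z":0,"jaw":1},{"rx":0,"ry":0,"rz":0,"x":0,"y":0,"z":0,"jaw":1}])

```text
t: 4.15
eef_pos: [0.5764, 0.1106, 0.0829]
ee_rot: [2.612, 1.744, 0.002]
ft_force: [-0.4, -1.3, 5.5]
finger_gap: -0.0004
```

Run:
```python
from h import *
s,im=shot("wrist","w5"); print(s['eef_pos'],s['ft_force'],s['t'])
```

```text
[0.57643448 0.11055695 0.08292235] [-0.39624457 -1.31519254  5.54647619] 4.15
```

View pics/w5.png

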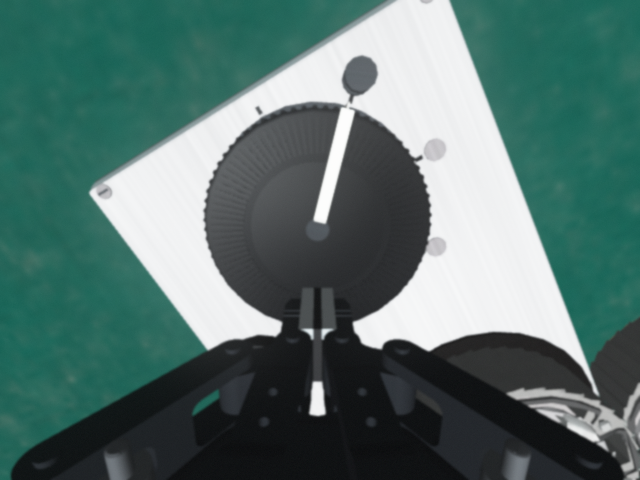

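The line is at (348,108), on the black mark at (351,99) below the pin. I'll lift straight off.

Emit:
arm_command(moves=[{"rx":0,"ry":0,"rz":0,"x":0,"y":0,"z":-0.3,"jaw":1},{"rx":0,"ry":0,"rz":0,"x":0,"y":0,"z":-0.7,"jaw":1},{"rx":0,"ry":0,"rz":0,"x":0,"y":0,"z":0,"jaw":1},{"rx":0,"ry":0,"rz":0,"x":0,"y":0,"z":0,"jaw":1},{"rx":0,"ry":0,"rz":0,"x":0,"y":0,"z":0,"jaw":1}])

```text
t: 4.82
eef_pos: [0.575, 0.1102, 0.121]
ee_rot: [-2.611, -1.745, 0.002]
ft_force: [-0.4, 0.1, 0.4]
finger_gap: -0.0002
```

Run:
```python
from h import *
s,im=shot("wrist","w6"); print(s['eef_pos'],s['ft_force'],s['t'])
Rm=R.from_rotvec(s['ee_rot']).as_matrix()
for k in [(.5262,.0720)]:
  d=np.append(k,.067)-s['eef_pos']; print("key in tool",(Rm.T@d).round(4),proj("wrist",[*k,.067],s))
```

```text
[0.57496492 0.1102022  0.12101341] [-0.36277823  0.07547264  0.4483832 ] 4.825
key in tool [-0.0539 -0.0304  0.0541] [268.91473238 346.73562018]
```

View pics/w6.png

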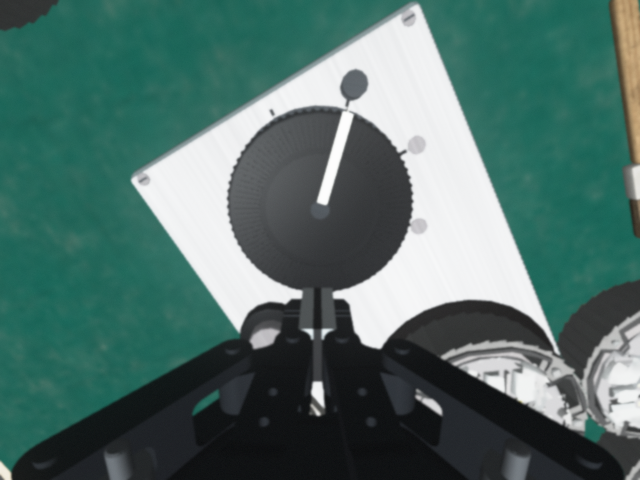

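The dial is clicked in: the line runs to the mark and pin at (354,84), and the wrist force is near zero. Next I'll move over the button and check again.

Emit:
arm_command(moves=[{"rx":0,"ry":0,"rz":0,"x":-0.674,"y":-0.38,"z":0,"jaw":1},{"rx":0,"ry":0,"rz":0,"x":-0.674,"y":-0.38,"z":0,"jaw":1},{"rx":0,"ry":0,"rz":0,"x":0,"y":0,"z":0.5,"jaw":1},{"rx":0,"ry":0,"rz":0,"x":0,"y":0,"z":0,"jaw":1},{"rx":0,"ry":0,"rz":0,"x":0,"y":0,"z":0,"jaw":1}])

```text
t: 5.5
eef_pos: [0.5273, 0.0726, 0.102]
ee_rot: [-2.611, -1.746, -0.0]
ft_force: [0.3, 0.4, 0.6]
finger_gap: 0.0002
```

Run:
```python
from h import *
s,im=shot("wrist","w7"); print(s['eef_pos'],s['ft_force'],s['t'])
Rm=R.from_rotvec(s['ee_rot']).as_matrix()
d=np.array([.5262,.0720,.067])-s['eef_pos']; print("key in tool",(Rm.T@d).round(4),proj("wrist",[.5262,.0720,.067],s))
cv2.imwrite("pics/z7.png",np.vstack([cv2.resize(im[60:440,120:520],(600,570))]))
_,im=shot("scene","s7"); cv2.imwrite("pics/zs7.png",cv2.resize(im[170:280,240:400],None,fx=4,fy=4,interpolation=cv2.INTER_CUBIC))
```

```text
[0.52727303 0.07263226 0.10200146] [0.26562303 0.35483848 0.58619951] 5.5
key in tool [-0.001  -0.0007  0.035 ] [315.34259822 282.58524981]
```

View pics/z7.png

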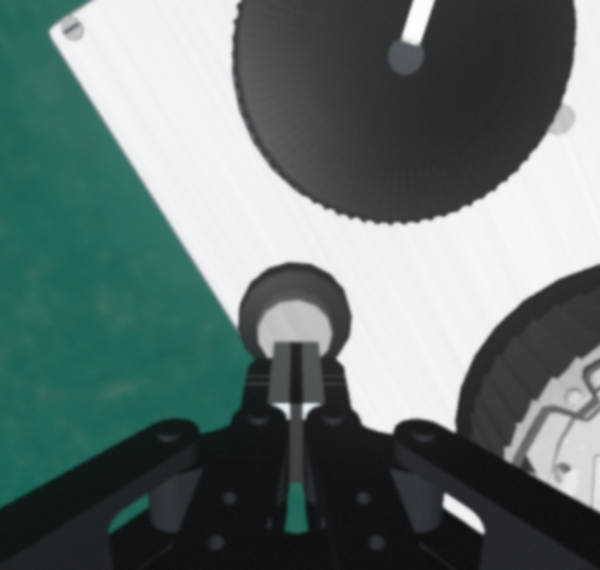

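View pics/zs7.png

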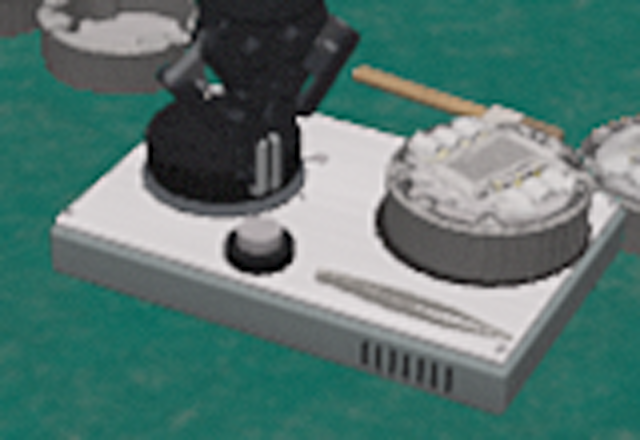

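The button's centre is at about (317,283) in the wrist picture, matching its projection, and the fingertip is above it. I'll press.

Emit:
arm_command(moves=[{"rx":0,"ry":0,"rz":0,"x":-0.02,"y":-0.02,"z":0.4,"jaw":1},{"rx":0,"ry":0,"rz":0,"x":0,"y":0,"z":0.2,"jaw":1},{"rx":0,"ry":0,"rz":0,"x":0,"y":0,"z":0.1,"jaw":1},{"rx":0,"ry":0,"rz":0,"x":0,"y":0,"z":0.05,"jaw":1},{"rx":0,"ry":0,"rz":0,"x":0,"y":0,"z":0,"jaw":1}])

```text
t: 6.22
eef_pos: [0.5256, 0.0717, 0.0718]
ee_rot: [-2.612, -1.745, 0.001]
ft_force: [-2.8, 0.2, 3.1]
finger_gap: -0.0002
```

Emit:
arm_command(moves=[{"rx":0,"ry":0,"rz":0,"x":0,"y":0,"z":0.05,"jaw":1},{"rx":0,"ry":0,"rz":0,"x":0,"y":0,"z":0.04,"jaw":1},{"rx":0,"ry":0,"rz":0,"x":0,"y":0,"z":0,"jaw":1}])

```text
t: 6.6
eef_pos: [0.5261, 0.0718, 0.0691]
ee_rot: [2.612, 1.745, 0.0]
ft_force: [-4.5, -0.9, 10.0]
finger_gap: -0.0
```

Emit:
arm_command(moves=[{"rx":0,"ry":0,"rz":0,"x":0,"y":0,"z":0.025,"jaw":1},{"rx":0,"ry":0,"rz":0,"x":0,"y":0,"z":0,"jaw":1},{"rx":0,"ry":0,"rz":0,"x":0,"y":0,"z":0,"jaw":1}])

```text
t: 6.98
eef_pos: [0.5262, 0.0718, 0.0689]
ee_rot: [2.611, 1.745, 0.0]
ft_force: [-7.2, -1.8, 18.1]
finger_gap: -0.0001
```

A 1 mm command moved the tip only 0.2 mm while the force rose to 18 N, so the button is at its stop. I'll release and retreat upward.

Emit:
arm_command(moves=[{"rx":0,"ry":0,"rz":0,"x":0,"y":0,"z":-0.2,"jaw":1},{"rx":0,"ry":0,"rz":0,"x":0,"y":0,"z":-0.6,"jaw":1},{"rx":0,"ry":0,"rz":0,"x":0,"y":0,"z":-1,"jaw":1},{"rx":0,"ry":0,"rz":0,"x":-0.5,"y":0,"z":-1,"jaw":1},{"rx":0,"ry":0,"rz":0,"x":-0.5,"y":0,"z":-0.5,"jaw":1},{"rx":0,"ry":0,"rz":0,"x":0,"y":0,"z":0,"jaw":1},{"rx":0,"ry":0,"rz":0,"x":0,"y":0,"z":0,"jaw":1}])

```text
t: 7.85
eef_pos: [0.5108, 0.0353, 0.1988]
ee_rot: [-2.612, -1.745, -0.001]
ft_force: [-0.8, 0.6, -0.1]
finger_gap: -0.0001
```

Run:
```python
from h import *
s,im=shot("wrist","w8"); print(s['eef_pos'],s['ft_force'],s['t'],proj("wrist",[.5262,.0720,.067],s))
_,im=shot("scene","s8"); a=cv2.imread("pics/scene0.png"); d=cv2.absdiff(im,a).max(2)
cv2.imwrite("pics/zs8.png",cv2.resize(im[170:280,240:400],None,fx=4,fy=4,interpolation=cv2.INTER_CUBIC))
_,im=shot("side","d8")
```

```text
[0.51078718 0.03534134 0.19877553] [-0.77015773  0.55453695 -0.07486739] 7.85 [317.01527429 181.50340462]
```

View pics/w8.png

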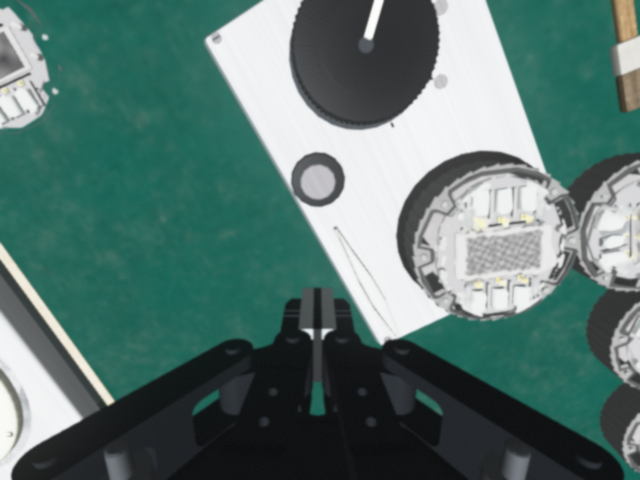

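View pics/zs8.png

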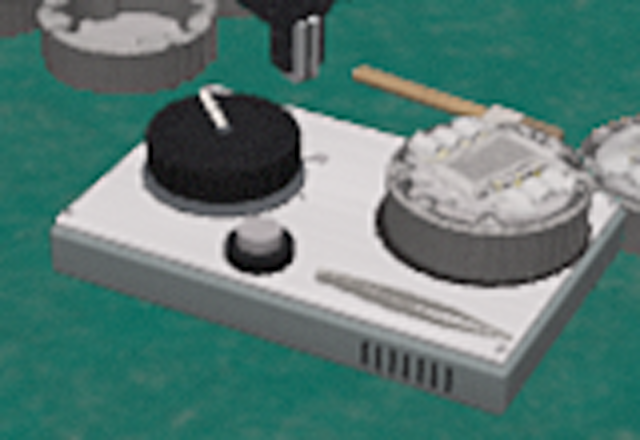

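View pics/d8.png

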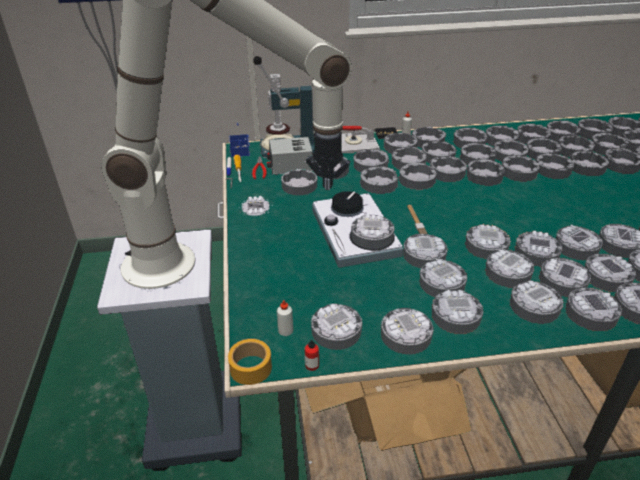

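The dial line points at the pin at (212,90) in the scene zoom, the button is back out, and nothing else has moved. One last numeric check on the line, then hand in.

Run:
```python
from h import *
from station import hand_in
s=manip.observe()
a=ray("wrist",(366,45),.078,s); b=ray("wrist",(379,2),.078,s)
c=np.array([.591,.1443]); p=np.array([.6306,.1955])-c; l=(b-a)[:2]
print("line",np.degrees(np.arctan2(l[0],l[1])),"pin",np.degrees(np.arctan2(p[0],p[1])),"hub",a)
hand_in()
```

```text
line 39.02345696836035 pin 37.71971091600634 hub [0.58988371 0.14398811 0.078     ]
the job is handed in; nothing more can be done
```

I set the dial one click clockwise to the index pin, lifted the finger off, then pressed the button all the way in and let it come back out. The job is handed in at about 8 s on the clock; `hand_in` gives no verdict.

- **Dial:** I turned it with the closed fingertip on the knurled band at about 5.5 N. After lifting off, the wrist force was near zero and the line sat on the mark at the pin. A last check put the line at 39.0° and the pin at 37.7°, inside the tolerance.
- **Button:** it bottomed out at about 18 N: a further 1 mm command moved the tip only 0.2 mm. In the final pictures it is back out.
- **Bystanders:** nothing looks shifted in the final side and scene pictures, and both bottles stand. I judged this by eye and did not measure each object.

The first arm call was refused by the tool's validation because I left out some fields; nothing moved. No other checks failed or disagreed.

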